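# Level the sprung display shelf and keep it pressed

### The arm

A 6-joint arm with a two-finger parallel gripper is mounted at the origin on a cart in front of the work surface, level with it; the furniture and walls round the work are solid. World frame = base frame: x ahead of the robot, y to its left, z up, the work surface at z = 0. Lengths are in mm, angles in rad, forces in N, time in s.
With the tool pointing down it reaches from about 350 to 775 mm from the base axis. Payload 7.3 kg.
Tool frame: the origin (TCP) lies at the centre of the arm's flange, where the gripper is bolted on; the fingertips stand 178 mm ahead of it and the grasp point (between the pads) lies 159 mm ahead of it; z points along the fingers, y is the direction in which the jaws open and shut (so a half turn about z gives the same grasp; the last joint's range is limited). The gripper opens to 92 mm and grips with 3 to 60 N. Pads are 19 mm wide; open, the fingers measure 130 mm over their backs; the gripper's body (75 mm by 190 mm) begins 47 mm behind the grasp point.
Start: joints at [-1.4, 0.342, 1.524, -0, 1.275, -0.146], TCP at [163.572, -498.871, 404.741] pointing down, gripper open.
Joint ranges: [-2.53, 2.53], [-0.77, 2.02], [0.04, 2.7], [-1, 4.14], [0.28, 2.66], [-3.11, 3.11]. Speed limits (rad/s): [2.57, 2.57, 3.14, 3.14, 3.14, 3.14].

### API

Orientations are given as [roll, pitch, yaw] about the fixed x, y, z axes, in that order (R = Rz(yaw) Ry(pitch) Rx(roll)).
In Python, from plant import status, viewer, ticket gives the robot as it stands.
- The arm moves only by the tool play_rows, never from a script. Its argument "commands" is a list of rows, each an object with "offset": the shift along the tool's x, y, z in m, a list of three; "twist": the turn about the tool's z in degrees. A call has 1 to 5 rows; each row shifts and turns the commanded pose from where the row before left it, along the tool's axes as they then stand; what a row does not reach is not made up. A row lasts 1/10 s, in which the tool goes at most 50 mm and 8.59 degrees, less where a joint would pass 70% of its speed; a pose out of reach is approached as far as the arm can. A call with a gripper value outside its range is refused whole. "jaw" is the closure in counts, from 0 (fully open) to 255 (shut), set as the call begins (left out, the last holds). The fingers move at their own pace and stop on an object; the grip force is fixed at half the most. Time passes only in rows, so rows that do not move let the fingers close. It gives the time, the measured TCP pose, the force and the opening at its end, in the units of the state.
- status.get_obs(): the state, without advancing time (a new reading comes with each control period).
- viewer.capture(name): name is "scene" or "top" or "wrist"; returns the picture (384x512x3 uint8, red, green, blue); there is no depth.
- viewer.camera_params(name): a dict with "fov_y" (degrees; the focal length in pixels is half the picture's height over the tangent of half this angle, whatever the lens; pixels are square), "cx", "cy" (the principal point, pixels), "D" ([k1, k2, p1, p2, k3] as OpenCV has them; the pictures are not rectified), "rvec" (rotation vector, rad) and "tvec" (3), from world to camera coordinates, as OpenCV has them; the wrist camera has in their place "T_tool_cam" (4x4, takes a point from camera to tool coordinates, whose origin is the TCP and whose axes are the flange's). Camera axes: x right, y down, z forward; pixel columns grow to the right and rows downward; lengths in mm; the calibration is good to about 2 mm. A picture is of the moment at which its call begins: read the wrist's pose just before it. camera_params takes no time and is no camera call.
- ticket.close_job(): hands the job in, once; it reports no verdict.
The state is a dict: "time": time; "joint_positions": joint angles; "dq": joint speeds; "tau": joint torques, N m; "tool_pos": TCP position; "tcp_rot": TCP orientation; "contact_force": force on the tool from outside, world axes, zero at the start; "moment": the same for the moment, N m; "grip_width": finger opening in mm.
Only numpy, scipy, OpenCV 4.12 (cv2) and the standard library are available. Lean on these libraries where they do the work, as an engineer would, in place of code of your own. Each camera call takes 0.05 s, during which the arm holds its last target.

### The job

Lay the spirit level along the little hinged shelf, then turn the brass knob of its levelling foot until the bubble stands midway between the black rings while you press the level down so firmly that the foot bears on its pad. Finish still pressing down on the level with the bubble centred; do not let go, and leave the candle tins and the egg in its glass cup where they stand.

Things in the scene. Friction and masses are not known exactly. Their poses are not given: they have to be found in the camera images.
- stand: Display stand that stays put: dark steel base 90x270x12 mm (x, y, z) under the hinged shelf. Origin: centre of its underside, on the table; z up, y along its length. The shelf's hinge is at y = +115 mm; the levelling foot's round bearing pad (top 16 mm above the table) is at y = -105 mm.
- shelf: Light wooden hinged board, 100x250x12 mm. Origin on the hinge line, in mid-thickness, 42 mm above the table; y along the board, z up out of its top face (the plane z = +6 mm). It reaches from y = +5 to -245 mm, with the brass knob at y = -220 mm. Springs push the knob end up to a stop about 0.055 rad above level. The spirit level fits on it at x = 0, y = -100 mm.
- knob_grip (a point): Centre of the round knurled brass knob (30 mm across, 16 to 44 mm above the board's top) at the -y end of the shelf; its axes turn with it. Light friction (0.1 N m), stays where left. Clockwise from above lengthens the foot 3 mm per rad and so raises the pressed shelf's knob end. Starts 0.8 to 2 rad away from level; can turn past level either way.
- foot: Levelling foot under the knob, screwed up and down in the board by it; black end 18 mm across. Origin on the knob's axis at the board's mid-thickness. Unpressed, it hangs clear of its pad and the shelf always slopes; pressing down on the level with about 5 to 7 N (steady 10 N is ample) brings the foot onto the pad, and only then does the foot set the slope.
- level: Loose aluminium spirit level, 24 mm wide (x), 166 long (y), 36 high, about 0.18 kg. Origin: centre of its underside; y along it, z up. A solid block 36 mm high spans y = -80 to +18 mm (grasp across the 24 mm width, best near y = 0). The yellow-green vial, top 33 mm above the underside, spans y = +18 to +74, its middle at +46 mm between two black rings 15 mm apart.
- press_spot (a point): Middle of the black rubber pad on top of the level, 36.5 mm above its underside, at y = -45 mm of the level: the place to press.
- bubble_slide (a joint): Position of the white bubble (13 mm long) from the vial's middle, m, along the level's +y; range -0.019 to 0.019. It runs to the higher end, 0.42 m per rad of slope (about 5.7 mm per rad of knob while the foot bears on its pad and the level lies along the shelf), and settles in about 1.5 s.
- candle_tin_0: candle in a round brass-coloured tin, 50 mm across, 28 mm high; leave it where it stands. Origin: centre of its underside.
- candle_tin_1: second candle in a round brass-coloured tin, 50 mm across, 28 mm high; leave it where it stands. Origin: centre of its underside.
- egg_cup: wooden egg in a glass cup, 42 mm across, 58 mm high; leave it where it stands. Origin: centre of its underside.

How it is judged:
By the outcome, as a careful person would: the job done as asked, in the order asked, and still so for the second after the job is handed in, while the arm keeps its last pose, push and grip.
It also fails if it takes over 72 s, if anything falls off the work surface, if the arm or the gripper's body presses on something with over 40 N, if the wrist force passes 120 N, or if a joint passes its speed limit or range.

## Working session

There is one attempt and no reset: what is moved stays moved. The work goes in short steps, Python scripts to look and compute and a tool call to move; the robot and the scene stay as the last step left them, time stands still between calls to the robot, and variables do not carry over. Pictures are saved under pics/ and viewed, and the job is handed in when it is done.

Besides the shell and the picture viewer there is one more tool, called after ">>>" as name(argument=value, ...), one argument or row to a line, values as JSON. play_rows: Moves the arm, as the interface text tells. Its arguments: {"type":"object","properties":{"commands":{"type":"array"},"jaw":{"type":"number"}},"required":["commands"]}

```bash
ls; mkdir -p pics
python3 - <<'E'
from plant import status, viewer
import cv2, numpy as np
np.set_printoptions(suppress=True, precision=4)
print(status.get_obs())
for n in ("scene","top","wrist"):
    im=viewer.capture(n); cv2.imwrite(f"pics/{n}0.png",im[:,:,::-1]); print(n,viewer.camera_params(n))
E
```

```text
pics
{'time': 0.0, 'joint_positions': array([-1.4   ,  0.3427,  1.525 , -0.    ,  1.2754, -0.146 ]), 'dq': array([-0.0004, -0.0005,  0.0003,  0.0007,  0.0004,  0.0003]), 'tau': array([ -0.0006, -43.1243, -24.4222,   0.0719,   0.056 ,  -0.0001]), 'tool_pos': array([ 163.5539, -498.7222,  404.0436]), 'tcp_rot': array([-3.14  , -0.0002,  0.3168]), 'contact_force': array([-0.5568, -0.3501, -0.6768]), 'moment': array([0.0298, 0.0228, 0.0209]), 'grip_width': 91.89457001976388}
scene {'fov_y': 51.06899666006191, 'cx': 254.59339494051974, 'cy': 190.59066114524887, 'D': array([0.0394, 0.    , 0.    , 0.    , 0.    ]), 'rvec': array([-0.077 ,  2.992 , -0.9532]), 'tvec': array([ 549.7565, -129.3476, 1219.4646])}
top {'fov_y': 54.040946243859466, 'cx': 258.6359980811947, 'cy': 194.42752269702976, 'D': array([-0.0697,  0.    ,  0.    ,  0.    ,  0.    ]), 'rvec': array([ 2.1343, -2.1915,  0.0944]), 'tvec': array([258.898 , 534.6734, 863.173 ])}
wrist {'fov_y': 66.9773879495078, 'cx': 254.536242922379, 'cy': 190.71273982418558, 'D': array([-0.0529,  0.    ,  0.    ,  0.    ,  0.    ]), 'T_tool_cam': array([[-0.0003, -0.9649, -0.2626, 70.0597],
       [ 1.    , -0.0005,  0.0005, -0.0598],
       [-0.0006, -0.2626,  0.9649, 21.1601],
       [ 0.    ,  0.    ,  0.    ,  1.    ]])}
```

View pics/scene0.png

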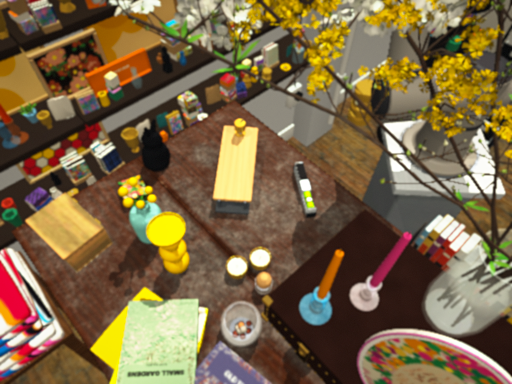

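View pics/top0.png

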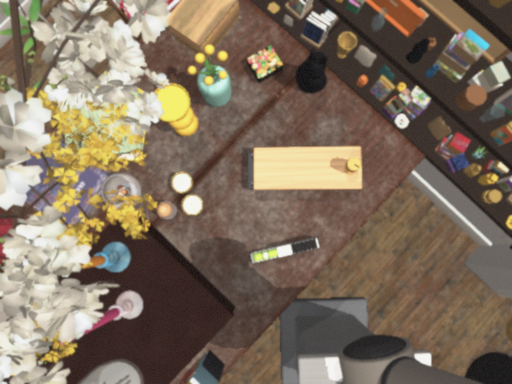

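View pics/wrist0.png

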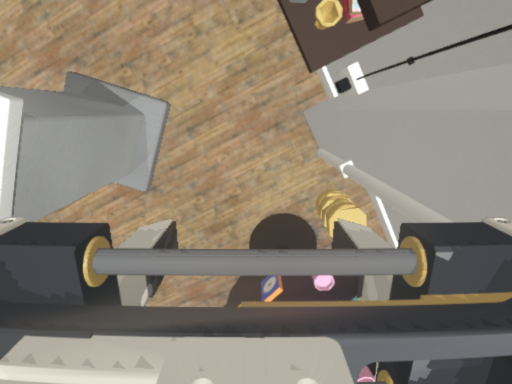

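The scene view shows the shelf at about (237,165) and the level at about (304,188). In the top view the board spans (253,147)–(362,190) with the knob at about (353,164). The level runs (250,257)–(319,242), with its vial at the left end. The tins are at (181,182) and (192,205), and the egg is at (167,210).

```bash
cat > h.py <<'E'
import cv2, numpy as np
from scipy.spatial.transform import Rotation as Ro
from plant import status, viewer
np.set_printoptions(suppress=True, precision=3)
def cam(n,obs=None):
    p=viewer.camera_params(n); f=192/np.tan(np.radians(p["fov_y"]/2))
    K=np.array([[f,0,p["cx"]],[0,f,p["cy"]],[0,0,1]]); D=p["D"]
    if "rvec" in p:
        R=cv2.Rodrigues(p["rvec"])[0]; t=np.array(p["tvec"]).reshape(3)
    else:
        Rt=Ro.from_euler('xyz',obs["tcp_rot"]).as_matrix(); T=p["T_tool_cam"]
        Rc=Rt@T[:3,:3]; c=Rt@T[:3,3]+obs["tool_pos"]; R=Rc.T; t=-R@c
    return K,D,R,t
def plane(C,uv,z):
    K,D,R,t=C; uv=np.array(uv,float).reshape(-1,1,2)
    n=cv2.undistortPoints(uv,K,D).reshape(-1,2); d=np.c_[n,np.ones(len(n))]@R; c=-R.T@t
    z=np.broadcast_to(z,len(d)); return c+d*((z-c[2])/d[:,2])[:,None]
def proj(C,P):
    K,D,R,t=C; return cv2.projectPoints(np.array(P,float).reshape(-1,1,3),cv2.Rodrigues(R)[0],t,K,D)[0].reshape(-1,2)
def snap(n,fn):
    o=status.get_obs(); im=viewer.capture(n)[:,:,::-1].copy(); cv2.imwrite(f"pics/{fn}.png",im); return im,cam(n,o),o
E
python3 - <<'E'
import cv2
a=cv2.imread("pics/top0.png")
cv2.imwrite("pics/t0a.png",cv2.resize(a[135:275,150:375],None,fx=3.5,fy=3.5,interpolation=cv2.INTER_CUBIC))
b=cv2.imread("pics/scene0.png")
cv2.imwrite("pics/s0a.png",cv2.resize(b[110:300,200:340],None,fx=3.1,fy=3.1,interpolation=cv2.INTER_CUBIC))
E
```

```text
(no output)
```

View pics/t0a.png

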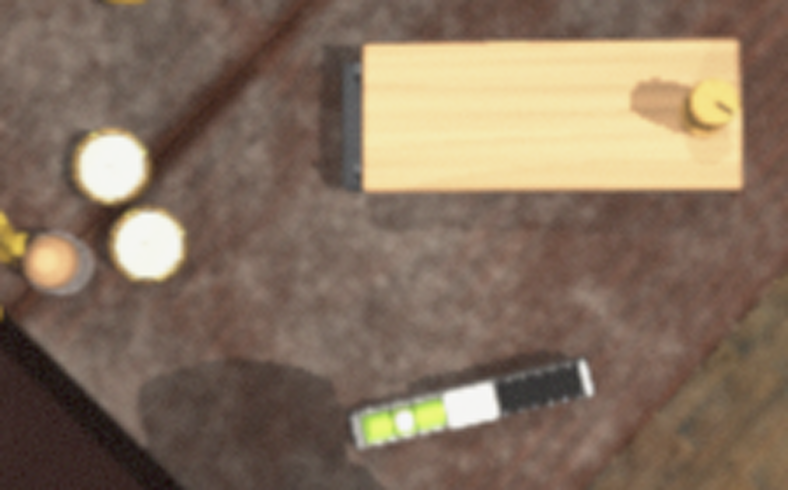

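View pics/s0a.png

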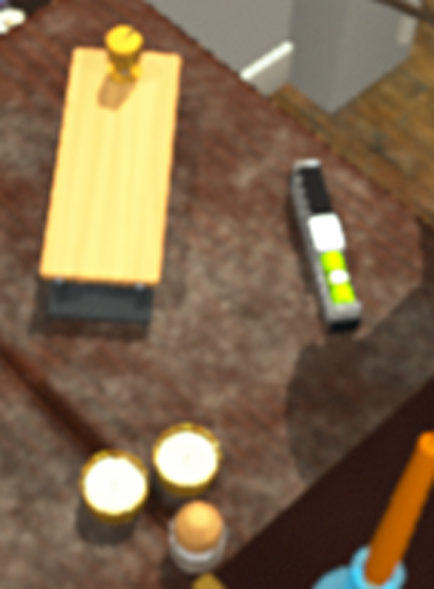

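Run:
```python
from h import *
C=cam("top"); a=cv2.imread("pics/top0.png")
hsv=cv2.cvtColor(a,cv2.COLOR_BGR2HSV)
def z2p(p): return (np.array(p,float)+.5)/3.5-.5+[150,135]
m=cv2.inRange(hsv,(10,60,150),(30,200,255)); m[:, :240]=0; m[200:]=0;m[:140]=0
n,l,s,c=cv2.connectedComponentsWithStats(m); i=1+s[1:,4].argmax(); print(s[i])
pts=np.argwhere(l==i)[:,::-1].astype(np.float32); r=cv2.minAreaRect(pts); print(r)
b=cv2.boxPoints(r); 
pb=z2p([(363,43),(363,190),(742,190),(740,40)]); print(b,pb)
P=plane(C,pb,[48,48,61.5,61.5]); print("board",P, np.linalg.norm(P[0]-P[3]),np.linalg.norm(P[0]-P[1]),np.linalg.norm(P[2]-P[3]))
v=(P[0]+P[1]-P[2]-P[3])/2; yaw=np.arctan2(v[1],v[0]); print("board y dir",np.degrees(yaw))
print("knob", plane(C,z2p([(712,104)]),92))
S=cam("scene")
def s2p(p): return (np.array(p,float)+.5)/3.1-.5+[200,110]
print("scene board",plane(S,s2p([(40,276),(160,281),(181,55),(74,47)]),[48,48,61.5,61.5]),"knob",plane(S,s2p([(124,39)]),92))
# level
P=plane(C,z2p([(351,412),(361,448),(592,395),(584,361)]),36); print("level",P)
print("pad",plane(C,z2p([(544,387)]),36.5),"black mid; ")
print("scene level", plane(S,s2p([(293,166),(318,161)]),36), plane(S,s2p([(318,190),(337,277)]),36))
for p in [(111,166),(148,245),(53,263)]: print(plane(C,z2p([p]),28))
```

```text
[ 253  146  110   44 4763]
((307.5, 167.5), (43.0, 109.0), 90.0)
[[253. 146.]
 [362. 146.]
 [362. 189.]
 [253. 189.]] [[253.357 146.929]
 [253.357 188.929]
 [361.643 188.929]
 [361.071 146.071]]
board [[651.957 253.976  48.   ]
 [552.554 256.374  48.   ]
 [544.256   8.287  61.5  ]
 [644.181   4.022  61.5  ]] 250.43908498893398 99.4319116720797 100.01560881350628
board y dir 88.15149299701407
knob [[596.338  32.457  92.   ]]
scene board [[648.237 255.913  48.   ]
 [547.856 255.249  48.   ]
 [540.933   7.424  61.5  ]
 [642.136   3.315  61.5  ]] knob [[593.289  20.239  92.   ]]
level [[406.166 268.249  36.   ]
 [382.37  262.201  36.   ]
 [413.139 108.303  36.   ]
 [435.703 112.749  36.   ]]
pad [[419.31  139.985  36.5  ]] black mid; 
scene level [[434.255 114.871  36.   ]
 [411.474 107.677  36.   ]] [[412.195 141.245  36.   ]
 [398.098 234.502  36.   ]]
[[576.174 428.925  28.   ]]
[[521.329 403.846  28.   ]]
[[510.74  469.101  28.   ]]
```

>>> play_rows(
  commands=[
    {"offset":[0.044,-0.0185,0],"twist":0},
    {"offset":[0.044,-0.0185,0],"twist":0},
    {"offset":[0.044,-0.0185,0],"twist":0},
    {"offset":[0.044,-0.0185,0],"twist":0},
    {"offset":[0.044,-0.0185,0],"twist":0},
  ],
)

```text
time: 0.65
tool_pos: [344.9, -341.0, 404.6]
tcp_rot: [-3.142, 0.0, 0.316]
contact_force: [0.5, 0.5, 0.7]
grip_width: 92.0
```

>>> play_rows(
  commands=[
    {"offset":[0.044,-0.0185,0],"twist":0},
    {"offset":[0.044,-0.0185,0],"twist":0},
    {"offset":[0.044,-0.0185,0],"twist":0},
    {"offset":[0,0,0],"twist":-8.3},
    {"offset":[0,0,0],"twist":-8.3},
  ],
)

```text
time: 1.15
tool_pos: [453.0, -247.1, 404.3]
tcp_rot: [-3.141, 0.0, 0.616]
contact_force: [-0.3, -0.1, -0.8]
grip_width: 91.5
```

>>> play_rows(
  commands=[
    {"offset":[0,0,0],"twist":-8.3},
    {"offset":[0,0,0],"twist":-8.3},
    {"offset":[0,0,0],"twist":-8.3},
    {"offset":[0,0,0],"twist":-8.3},
    {"offset":[0,0,0],"twist":-8.3},
  ],
)

```text
time: 1.65
tool_pos: [451.9, -248.5, 404.4]
tcp_rot: [-3.141, -0.0, 1.337]
contact_force: [0.3, -0.7, 0.1]
grip_width: 92.0
```

>>> play_rows(
  commands=[
    {"offset":[0,0,0],"twist":-8.3},
    {"offset":[0,0,0],"twist":-8.3},
    {"offset":[0,0,0],"twist":-8.3},
    {"offset":[0,0,0],"twist":0},
  ],
)

```text
time: 2.05
tool_pos: [451.9, -248.5, 404.5]
tcp_rot: [-3.141, -0.0, 1.767]
contact_force: [-0.2, -0.4, -0.5]
grip_width: 91.5
```

>>> play_rows(
  commands=[
    {"offset":[0.0442,0.0046,0.008],"twist":0},
    {"offset":[0.0442,0.0046,0.008],"twist":0},
    {"offset":[0.0442,0.0046,0.008],"twist":0},
    {"offset":[0.0442,0.0046,0.008],"twist":0},
    {"offset":[0.0442,0.0046,0.008],"twist":0},
  ],
)

```text
time: 2.55
tool_pos: [431.2, -25.7, 364.4]
tcp_rot: [3.141, 0.0, 1.76]
contact_force: [1.0, 0.7, 0.3]
grip_width: 91.5
```

>>> play_rows(
  commands=[
    {"offset":[0.0442,0.0046,0.008],"twist":0},
    {"offset":[0.0442,0.0046,0.008],"twist":0},
    {"offset":[0.0442,0.0046,0.008],"twist":0},
    {"offset":[0.0442,0.0046,0.008],"twist":0},
    {"offset":[0,0,0],"twist":0},
  ],
)

```text
time: 3.05
tool_pos: [414.3, 153.8, 331.8]
tcp_rot: [-3.14, -0.001, 1.767]
contact_force: [-0.4, -0.5, 0.7]
grip_width: 92.1
```

Run:
```python
from h import *
im,C,o=snap("wrist","w1"); print(o["tool_pos"],o["tcp_rot"])
```

```text
[414.342 153.757 331.773] [-3.14  -0.001  1.767]
```

View pics/w1.png

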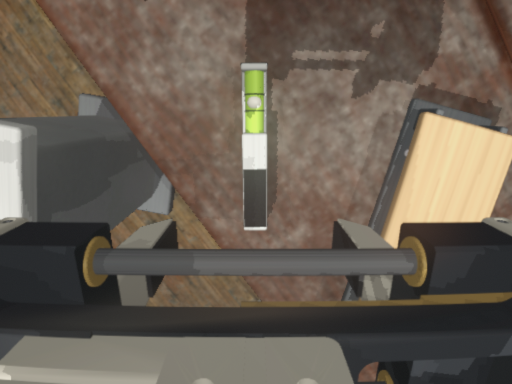

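The wrist view shows the level upright at u≈255. The -y end is at v≈229, the block-to-vial edge at v≈133, and the rings at about v=95 and 111.

Run:
```python
from h import *
im=cv2.imread("pics/w1.png"); o=dict(tool_pos=np.array([414.342,153.757,331.773]),tcp_rot=np.array([-3.14,-.001,1.767])); C=cam("wrist",o)
cv2.imwrite("pics/w1a.png",cv2.resize(im[50:240,215:295],None,fx=3.1,fy=3.1,interpolation=cv2.INTER_CUBIC))
P=plane(C,[(255.3,229),(254.8,133),(254.6,103),(254.8,67)],[36,35,30,30]);print(P)
d=P[0]-P[1];print(np.linalg.norm(d), np.degrees(np.arctan2(-d[1],-d[0])))
d=P[0]-P[2];print(np.linalg.norm(d))
```

```text
[[422.833 110.085  36.   ]
 [403.605 204.251  35.   ]
 [398.114 230.933  30.   ]
 [392.139 261.967  30.   ]]
96.11401223350542 101.54061949645673
123.49575748894217
```

View pics/w1a.png

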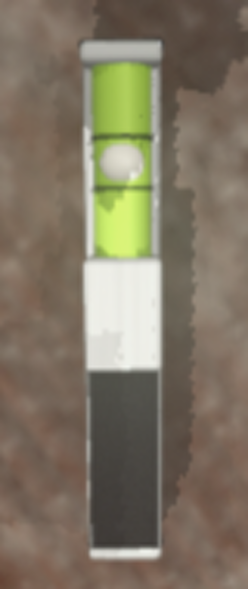

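>>> play_rows(
  commands=[
    {"offset":[0.0344,0,0.02],"twist":0},
    {"offset":[0,0,0.042],"twist":-0.3},
    {"offset":[0,0,0.042],"twist":0},
    {"offset":[0,0,0.03],"twist":0},
    {"offset":[0,0,0.012],"twist":0},
  ],
)

```text
time: 3.6
tool_pos: [408.5, 182.2, 184.3]
tcp_rot: [-3.137, 0.001, 1.766]
contact_force: [0.3, -0.2, 0.9]
grip_width: 91.7
```

>>> play_rows(
  commands=[
    {"offset":[0,0,0],"twist":0},
    {"offset":[0,0,0],"twist":0},
    {"offset":[0,0,0],"twist":0},
    {"offset":[0,0,0],"twist":0},
    {"offset":[0,0,0],"twist":0},
  ],
  jaw=255,
)

```text
time: 4.1
tool_pos: [409.2, 183.4, 187.4]
tcp_rot: [3.14, -0.0, 1.77]
contact_force: [0.6, -0.1, 0.8]
grip_width: 56.5
```

>>> play_rows(
  commands=[
    {"offset":[0,0,0],"twist":0},
    {"offset":[0,0,0],"twist":0},
    {"offset":[0,0,0],"twist":0},
    {"offset":[0,0,0],"twist":0},
    {"offset":[0,0,0],"twist":0},
  ],
)

```text
time: 4.6
tool_pos: [408.8, 183.5, 186.7]
tcp_rot: [-3.141, 0.0, 1.771]
contact_force: [-1.2, -0.8, 0.8]
grip_width: 23.8
```

>>> play_rows(
  commands=[
    {"offset":[0,0,0],"twist":0},
    {"offset":[0,0,-0.02],"twist":0},
    {"offset":[0,0,-0.04],"twist":0},
    {"offset":[0,0,-0.04],"twist":0},
    {"offset":[0,0,0],"twist":0},
  ],
)

```text
time: 5.1
tool_pos: [410.4, 183.9, 290.8]
tcp_rot: [3.132, -0.0, 1.771]
contact_force: [0.3, 0.1, -2.1]
grip_width: 24.0
```

Run:
```python
from h import *
im,C,o=snap("wrist","w2"); print(o["tool_pos"],o["tcp_rot"],o["grip_width"])
```

```text
[410.351 183.859 290.833] [ 3.132 -0.     1.771] 24.026575113987573
```

View pics/w2.png

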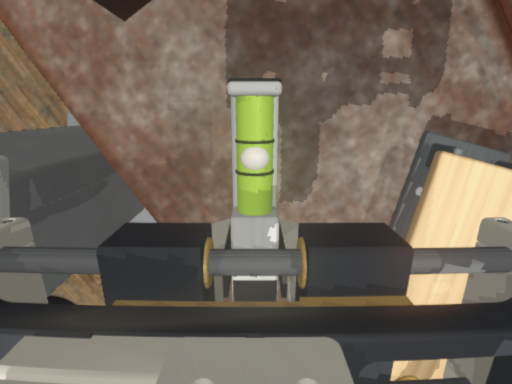

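>>> play_rows(
  commands=[
    {"offset":[-0.0145,0.0352,-0.01],"twist":0},
    {"offset":[-0.0145,0.0352,-0.01],"twist":0},
    {"offset":[-0.0145,0.0352,-0.01],"twist":0},
    {"offset":[-0.0145,0.0352,-0.01],"twist":0},
    {"offset":[-0.0145,0.0352,-0.01],"twist":0},
  ],
)

```text
time: 5.65
tool_pos: [597.0, 146.9, 334.6]
tcp_rot: [-3.138, -0.0, 1.771]
contact_force: [0.6, 0.6, -2.2]
grip_width: 23.7
```

>>> play_rows(
  commands=[
    {"offset":[0,0,0],"twist":6.6},
    {"offset":[0,0,0],"twist":6.6},
    {"offset":[0,0,0],"twist":0},
    {"offset":[0,0,0],"twist":0},
  ],
)

```text
time: 6.05
tool_pos: [595.6, 147.4, 334.9]
tcp_rot: [-3.139, 0.001, 1.543]
contact_force: [0.1, -0.0, -1.8]
grip_width: 24.1
```

Run:
```python
from h import *
im,C,o=snap("wrist","w3"); print(o["tool_pos"],o["tcp_rot"],o["grip_width"],o["contact_force"])
im,C,o=snap("top","t3")
```

```text
[595.632 147.351 334.911] [-3.139  0.001  1.543] 24.067070914581638 [ 0.076 -0.02  -1.829]
```

View pics/w3.png

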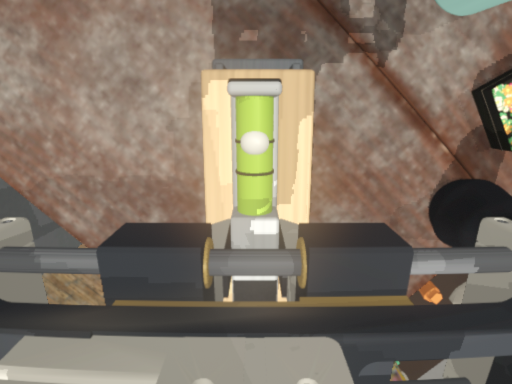

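The board's hinge end shows at v≈70, from u=202 to 314. The level sits over the middle of it.

Run:
```python
from h import *
o=dict(tool_pos=np.array([595.632,147.351,334.911]),tcp_rot=np.array([-3.139,.001,1.543])); C=cam("wrist",o)
P=plane(C,[(202.5,70.5),(314,70),(205,220),(310,220)],[48,48,52,52]);print(P); print((P[0]+P[1])/2,(P[2]+P[3])/2, np.linalg.norm(P[0]-P[1]))
# level rings mid (v 141,172), boundary v=212, end v~80
L=plane(C,[(255,157),(255,212),(255,95)],[148+30,148+35,148+30]);print(L)
```

```text
[[552.604 253.593  48.   ]
 [648.582 251.329  48.   ]
 [545.869 118.192  52.   ]
 [647.029 115.416  52.   ]]
[600.593 252.461  48.   ] [596.449 116.804  52.   ] 96.0051097842312
[[596.34  197.07  178.   ]
 [595.634 171.496 183.   ]
 [597.114 224.984 178.   ]]
```

>>> play_rows(
  commands=[
    {"offset":[-0.002,0.0015,0.02],"twist":0},
    {"offset":[0,0,0.03],"twist":0},
    {"offset":[0,0,0.025],"twist":0},
    {"offset":[0,0,0.008],"twist":0},
    {"offset":[0,0,0],"twist":0},
  ],
)

```text
time: 6.65
tool_pos: [597.0, 145.4, 252.6]
tcp_rot: [-3.139, 0.0, 1.541]
contact_force: [0.1, -0.4, -2.6]
grip_width: 24.1
```

>>> play_rows(
  commands=[
    {"offset":[0,0,0.003],"twist":0},
    {"offset":[0,0,0.003],"twist":0},
    {"offset":[0,0,0.002],"twist":0},
    {"offset":[0,0,0],"twist":0},
  ],
)

```text
time: 7.05
tool_pos: [597.3, 145.3, 246.0]
tcp_rot: [3.141, 0.0, 1.54]
contact_force: [-0.0, -0.3, -2.5]
grip_width: 23.9
```

>>> play_rows(
  commands=[
    {"offset":[0,0,0.002],"twist":0},
    {"offset":[0,0,0.002],"twist":0},
    {"offset":[0,0,0.001],"twist":0},
    {"offset":[0,0,0],"twist":0},
  ],
)

```text
time: 7.45
tool_pos: [597.5, 145.2, 240.9]
tcp_rot: [3.141, 0.0, 1.54]
contact_force: [1.0, -0.2, 1.3]
grip_width: 23.8
```

>>> play_rows(
  commands=[
    {"offset":[0,0,0.001],"twist":0},
    {"offset":[0,0,0.001],"twist":0},
    {"offset":[0,0,0],"twist":0},
  ],
)

```text
time: 7.75
tool_pos: [597.5, 145.1, 238.7]
tcp_rot: [3.141, 0.0, 1.54]
contact_force: [0.4, -2.0, 1.0]
grip_width: 23.8
```

>>> play_rows(
  commands=[
    {"offset":[0,0,0],"twist":0},
    {"offset":[0,0,0],"twist":0},
    {"offset":[0,0,0],"twist":0},
    {"offset":[0,0,0],"twist":0},
  ],
  jaw=100,
)

```text
time: 8.15
tool_pos: [597.2, 145.4, 238.6]
tcp_rot: [-3.141, -0.0, 1.54]
contact_force: [-0.1, 0.3, -0.6]
grip_width: 51.4
```

>>> play_rows(
  commands=[
    {"offset":[0,0,-0.03],"twist":0},
    {"offset":[0,0,-0.04],"twist":0},
    {"offset":[0,0,-0.03],"twist":0},
    {"offset":[0,0,0],"twist":0},
    {"offset":[0,0,0],"twist":0},
  ],
)

```text
time: 8.65
tool_pos: [597.2, 145.3, 339.1]
tcp_rot: [3.141, -0.0, 1.54]
contact_force: [0.1, 0.4, -1.1]
grip_width: 55.6
```

Run:
```python
from h import *
im,C,o=snap("wrist","w4"); print(o["tool_pos"],o["tcp_rot"],o["grip_width"],o["contact_force"])
im,C,o=snap("scene","s4")
cv2.imwrite("pics/s4a.png",cv2.resize(im[100:230,180:330],None,fx=4,fy=4,interpolation=cv2.INTER_CUBIC))
```

```text
[597.172 145.35  339.072] [ 3.141 -0.     1.54 ] 55.61528931479757 [ 0.09   0.431 -1.126]
```

View pics/w4.png

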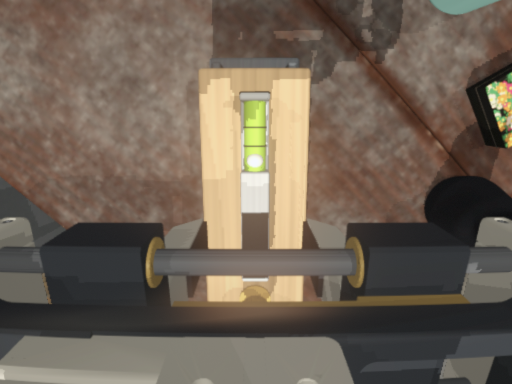

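View pics/s4a.png

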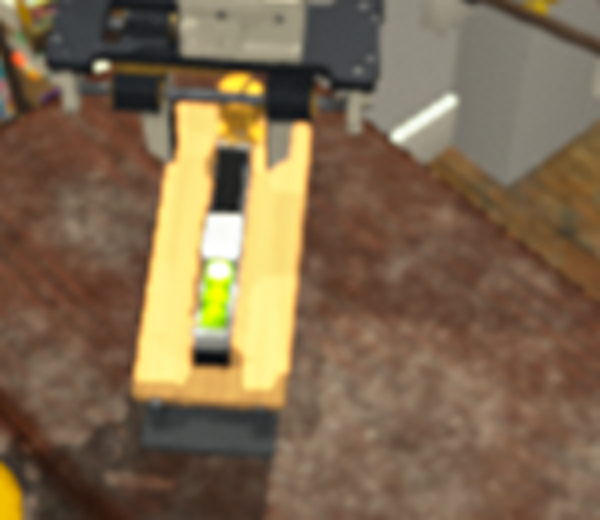

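The level lies centred along the board, and the bubble is at the knob end, which is the higher one. Next I'll close the jaws and press at the pad.

>>> play_rows(
  commands=[
    {"offset":[-0.041,0,0],"twist":0},
    {"offset":[0,0,0.02],"twist":0},
    {"offset":[0,0,0.02],"twist":0},
    {"offset":[0,0,0.015],"twist":0},
    {"offset":[0,0,0],"twist":0},
  ],
  jaw=255,
)

```text
time: 9.25
tool_pos: [595.1, 104.1, 279.9]
tcp_rot: [-3.134, 0.001, 1.54]
contact_force: [-0.3, 0.1, 0.1]
grip_width: 20.3
```

>>> play_rows(
  commands=[
    {"offset":[0,0,0.003],"twist":0},
    {"offset":[0,0,0.003],"twist":0},
    {"offset":[0,0,0.003],"twist":0},
    {"offset":[0,0,0.003],"twist":0},
    {"offset":[0,0,0],"twist":0},
  ],
)

```text
time: 9.75
tool_pos: [596.0, 104.4, 271.5]
tcp_rot: [-3.141, 0.0, 1.54]
contact_force: [0.3, 0.3, 0.0]
grip_width: 0.4
```

>>> play_rows(
  commands=[
    {"offset":[0,0,0.003],"twist":0},
    {"offset":[0,0,0.002],"twist":0},
    {"offset":[0,0,0.001],"twist":0},
    {"offset":[0,0,0],"twist":0},
  ],
)

```text
time: 10.15
tool_pos: [596.2, 104.1, 265.8]
tcp_rot: [3.141, 0.0, 1.54]
contact_force: [0.1, -2.8, 2.8]
grip_width: 0.8
```

>>> play_rows(
  commands=[
    {"offset":[0,0,0.001],"twist":0},
    {"offset":[0,0,0.001],"twist":0},
    {"offset":[0,0,0.0],"twist":0},
  ],
)

```text
time: 10.45
tool_pos: [596.2, 104.2, 263.7]
tcp_rot: [3.141, 0.0, 1.54]
contact_force: [0.3, -2.4, 2.8]
grip_width: 0.5
```

>>> play_rows(
  commands=[
    {"offset":[0,0,0.001],"twist":0},
    {"offset":[0,0,0.001],"twist":0},
    {"offset":[0,0,0.0],"twist":0},
  ],
)

```text
time: 10.75
tool_pos: [596.1, 104.2, 261.7]
tcp_rot: [3.141, 0.0, 1.54]
contact_force: [0.7, -2.0, 3.9]
grip_width: 0.3
```

>>> play_rows(
  commands=[
    {"offset":[0,0,0.001],"twist":0},
    {"offset":[0,0,0.001],"twist":0},
    {"offset":[0,0,0.0],"twist":0},
  ],
)

```text
time: 11.05
tool_pos: [596.1, 104.2, 260.5]
tcp_rot: [3.141, 0.0, 1.54]
contact_force: [-1.7, -4.2, 8.7]
grip_width: 0.5
```

>>> play_rows(
  commands=[
    {"offset":[0,0,0.0005],"twist":0},
    {"offset":[0,0,0.0],"twist":0},
    {"offset":[0,0,0.0],"twist":0},
    {"offset":[0,0,0.0],"twist":0},
    {"offset":[0,0,0.0],"twist":0},
  ],
)

```text
time: 11.55
tool_pos: [596.0, 104.2, 260.4]
tcp_rot: [3.141, 0.0, 1.54]
contact_force: [-1.8, -3.0, 11.6]
grip_width: 0.6
```

>>> play_rows(
  commands=[
    {"offset":[0,0,0.0],"twist":0},
    {"offset":[0,0,0.0],"twist":0},
    {"offset":[0,0,0.0],"twist":0},
    {"offset":[0,0,0.0],"twist":0},
    {"offset":[0,0,0.0],"twist":0},
  ],
)

```text
time: 12.05
tool_pos: [596.1, 104.2, 260.4]
tcp_rot: [3.141, 0.0, 1.54]
contact_force: [-3.0, -4.0, 11.1]
grip_width: -0.1
```

>>> play_rows(
  commands=[
    {"offset":[0,0,0.0],"twist":0},
    {"offset":[0,0,0.0],"twist":0},
    {"offset":[0,0,0.0],"twist":0},
    {"offset":[0,0,0.0],"twist":0},
    {"offset":[0,0,0.0],"twist":0},
  ],
)

```text
time: 12.55
tool_pos: [596.1, 104.2, 260.4]
tcp_rot: [3.141, 0.0, 1.54]
contact_force: [-2.3, -3.5, 11.1]
grip_width: 0.4
```

Run:
```python
from h import *
im,C,o=snap("wrist","w5"); print(o["tool_pos"],o["tcp_rot"],o["grip_width"],o["contact_force"])
cv2.imwrite("pics/w5a.png",cv2.resize(im[0:384,190:320],None,fx=4,fy=4,interpolation=cv2.INTER_CUBIC)[:600*2:2] if 0 else cv2.resize(im[0:200,190:320],None,fx=3,fy=3,interpolation=cv2.INTER_CUBIC))
```

```text
[596.051 104.18  260.37 ] [3.141 0.    1.54 ] 0.3706677984092492 [-2.315 -3.543 11.131]
```

View pics/w5.png

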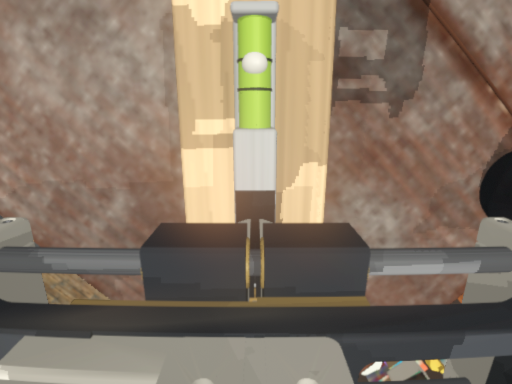

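View pics/w5a.png

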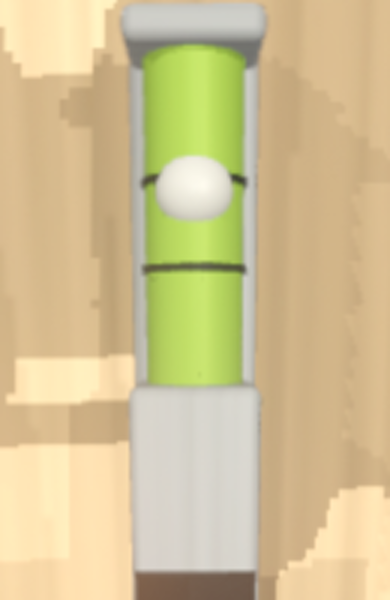

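The rings are at zoomed rows 179 and 268 and the bubble at 188, so it is about +6.0 mm off towards the hinge. That needs roughly 60° clockwise. I'll lift off and look at the knob.

>>> play_rows(
  commands=[
    {"offset":[0,0,-0.01],"twist":0},
    {"offset":[0,0,-0.02],"twist":0},
    {"offset":[-0.03,0,-0.035],"twist":0},
    {"offset":[-0.045,0,-0.01],"twist":0},
    {"offset":[-0.045,0,0],"twist":-7.5},
  ],
  jaw=100,
)

```text
time: 13.1
tool_pos: [592.5, -15.8, 336.3]
tcp_rot: [3.138, 0.0, 1.675]
contact_force: [0.2, -1.2, 0.6]
grip_width: 35.8
```

>>> play_rows(
  commands=[
    {"offset":[-0.025,0,0],"twist":-7.5},
    {"offset":[0,0,0],"twist":-7.5},
    {"offset":[0,0,0],"twist":-7.5},
    {"offset":[0,0,0],"twist":0},
    {"offset":[0,0,0],"twist":0},
  ],
)

```text
time: 13.6
tool_pos: [594.8, -40.1, 333.9]
tcp_rot: [-3.141, -0.001, 2.061]
contact_force: [0.2, -0.3, 0.5]
grip_width: 55.8
```

Run:
```python
from h import *
im,C,o=snap("wrist","w6"); print(o["tool_pos"],o["tcp_rot"],o["grip_width"],o["contact_force"])
np.save("c6.npy",np.r_[o["tool_pos"],o["tcp_rot"]])
im2,_,_=snap("top","t6")
```

```text
[594.832 -40.058 333.887] [-3.141 -0.001  2.061] 55.82188520398001 [ 0.191 -0.292  0.532]
```

View pics/w6.png

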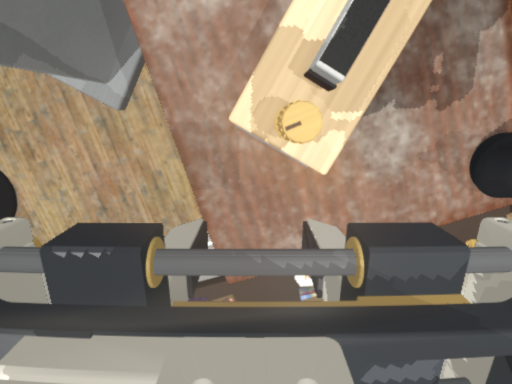

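The knob is at about (302,122), with its dark index mark pointing left.

Run:
```python
from h import *
c=np.load("c6.npy"); o=dict(tool_pos=c[:3],tcp_rot=c[3:]); C=cam("wrist",o)
im=cv2.imread("pics/w6.png"); hsv=cv2.cvtColor(im,cv2.COLOR_BGR2HSV)
print(hsv[115,305],hsv[160,300],hsv[95,265])
m=cv2.inRange(hsv,(10,170,120),(30,255,255)); m[:80]=0;m[160:]=0;m[:,:250]=0;m[:,350:]=0
n,l,s,ce=cv2.connectedComponentsWithStats(m); i=1+s[1:,4].argmax(); print(s[i],ce[i])
P=plane(C,[(302,122),(281,122),(323,122),tuple(ce[i]),(285,127)],104); print(P)
d=P[3]-o["tool_pos"]; y=c[5]; print("dx,dy tool",d[0]*np.cos(y)+d[1]*np.sin(y), d[0]*np.sin(y)-d[1]*np.cos(y))
# board near end corners
print(plane(C,[(231,119),(324,174)],[61.5]*2))
print(plane(cam("top"),[(353.2,164.5)],104))
```

```text
[ 21 109 255] [ 19  74 255] [ 18  83 238]Traceback (most recent call last):
  File "<stdin>", line 6, in <module>
ValueError: attempt to get argmax of an empty sequence
```

Run:
```python
from h import *
c=np.load("c6.npy"); o=dict(tool_pos=c[:3],tcp_rot=c[3:]); C=cam("wrist",o)
P=plane(C,[(302,121.5),(281,122),(323,122),(285,127)],104); print(P)
d=P[0]-o["tool_pos"]; y=c[5]; print("dx,dy tool",d[0]*np.cos(y)+d[1]*np.sin(y), d[0]*np.sin(y)-d[1]*np.cos(y))
print(plane(C,[(231,119),(324,174)],[61.5]*2))
print(plane(cam("top"),[(353.2,164.5)],104))
im=cv2.imread("pics/w6.png");cv2.imwrite("pics/w6a.png",cv2.resize(im[80:170,240:350],None,fx=5,fy=5,interpolation=cv2.INTER_CUBIC))
```

```text
[[593.449  32.181 104.   ]
 [580.594  24.887 104.   ]
 [606.685  38.929 104.   ]
 [584.775  23.209 104.   ]]
dx,dy tool 64.391453112085 32.774047670686556
[[546.135   7.761  61.5  ]
 [640.263   4.269  61.5  ]]
[[593.903  35.12  104.   ]]
```

View pics/w6a.png

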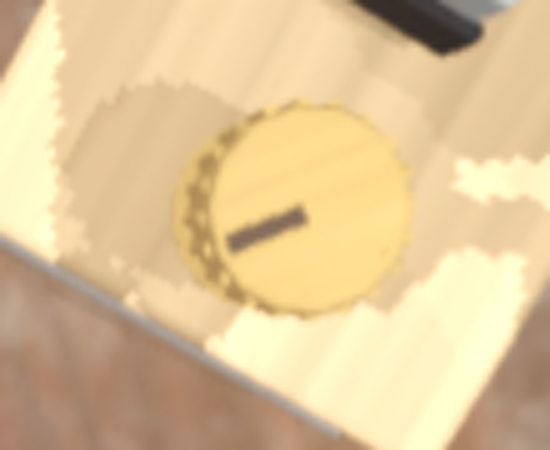

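>>> play_rows(
  commands=[
    {"offset":[0.0325,0.0165,0],"twist":0},
    {"offset":[0.0325,0.0165,0],"twist":0},
    {"offset":[0,0,0],"twist":0},
    {"offset":[0,0,0],"twist":0},
  ],
)

```text
time: 14.1
tool_pos: [593.1, 33.3, 334.2]
tcp_rot: [-3.141, 0.0, 2.065]
contact_force: [-0.2, 0.3, 0.5]
grip_width: 55.9
```

>>> play_rows(
  commands=[
    {"offset":[-0.001,0,0.03],"twist":0},
    {"offset":[0,0,0.03],"twist":0},
    {"offset":[0,0,0.015],"twist":0},
    {"offset":[0,0,0.008],"twist":0},
    {"offset":[0,0,0],"twist":0},
  ],
)

```text
time: 14.6
tool_pos: [593.6, 30.7, 250.3]
tcp_rot: [-3.14, -0.001, 2.062]
contact_force: [0.4, -0.0, -0.7]
grip_width: 55.7
```

>>> play_rows(
  commands=[
    {"offset":[0,0,0],"twist":0},
    {"offset":[0,0,0],"twist":0},
    {"offset":[0,0,0],"twist":0},
    {"offset":[0,0,0],"twist":0},
    {"offset":[0,0,0],"twist":0},
  ],
  jaw=255,
)

```text
time: 15.1
tool_pos: [593.8, 31.5, 251.7]
tcp_rot: [3.141, 0.001, 2.064]
contact_force: [-0.1, -1.5, 0.1]
grip_width: 29.3
```

>>> play_rows(
  commands=[
    {"offset":[0,0,0],"twist":0},
    {"offset":[0,0,0],"twist":5},
    {"offset":[0,0,0],"twist":5},
    {"offset":[0,0,0],"twist":5},
    {"offset":[0,0,0],"twist":5},
  ],
)

```text
time: 15.6
tool_pos: [594.0, 31.4, 251.5]
tcp_rot: [3.14, 0.001, 1.711]
contact_force: [0.6, -0.0, 0.9]
grip_width: 29.5
```

>>> play_rows(
  commands=[
    {"offset":[0,0,0],"twist":5},
    {"offset":[0,0,0],"twist":5},
    {"offset":[0,0,0],"twist":5},
    {"offset":[0,0,0],"twist":5},
    {"offset":[0,0,0],"twist":5},
  ],
)

```text
time: 16.1
tool_pos: [594.0, 31.5, 251.5]
tcp_rot: [3.14, 0.0, 1.275]
contact_force: [0.2, 0.6, 0.3]
grip_width: 29.4
```

>>> play_rows(
  commands=[
    {"offset":[0,0,0],"twist":5},
    {"offset":[0,0,0],"twist":5},
    {"offset":[0,0,0],"twist":5},
    {"offset":[0,0,0],"twist":0},
    {"offset":[0,0,0],"twist":0},
  ],
)

```text
time: 16.6
tool_pos: [594.0, 31.4, 251.4]
tcp_rot: [3.14, -0.0, 1.019]
contact_force: [0.7, -0.7, -1.3]
grip_width: 29.6
```

>>> play_rows(
  commands=[
    {"offset":[0,0,0],"twist":0},
    {"offset":[0,0,0],"twist":0},
    {"offset":[0,0,0],"twist":0},
    {"offset":[0,0,0],"twist":0},
  ],
  jaw=110,
)

```text
time: 17.0
tool_pos: [593.5, 31.6, 251.0]
tcp_rot: [-3.141, 0.0, 1.017]
contact_force: [-0.1, 0.1, -0.3]
grip_width: 51.2
```

>>> play_rows(
  commands=[
    {"offset":[0,0,-0.03],"twist":0},
    {"offset":[0,0,-0.03],"twist":0},
    {"offset":[0,0,-0.01],"twist":-7.5},
    {"offset":[0,0,0],"twist":-7.5},
    {"offset":[0,0,0],"twist":-7.5},
  ],
)

```text
time: 17.5
tool_pos: [593.6, 31.5, 321.8]
tcp_rot: [3.141, -0.0, 1.415]
contact_force: [-1.1, -0.3, -0.3]
grip_width: 52.2
```

>>> play_rows(
  commands=[
    {"offset":[0,0,0],"twist":-7.5},
    {"offset":[0.036,0,0],"twist":0},
    {"offset":[0.036,0,0],"twist":0},
    {"offset":[0,0,0],"twist":0},
    {"offset":[0,0,0],"twist":0},
  ],
  jaw=255,
)

```text
time: 18.0
tool_pos: [595.7, 104.1, 321.0]
tcp_rot: [-3.141, 0.0, 1.542]
contact_force: [-0.6, -0.5, 0.0]
grip_width: 16.7
```

Run:
```python
from h import *
im,C,o=snap("wrist","w7"); print(o["tool_pos"],o["tcp_rot"],o["grip_width"],o["contact_force"])
```

```text
[595.677 104.093 321.021] [-3.141  0.     1.542] 16.66684005294705 [-0.564 -0.468  0.021]
```

View pics/w7.png

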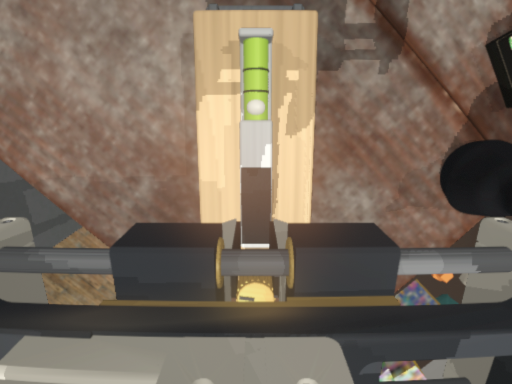

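>>> play_rows(
  commands=[
    {"offset":[0,0,0.025],"twist":0},
    {"offset":[0,0,0.018],"twist":0},
    {"offset":[0,0,0.005],"twist":0},
    {"offset":[0,0,0.003],"twist":0},
    {"offset":[0,0,0],"twist":0},
  ],
)

```text
time: 18.55
tool_pos: [596.1, 102.8, 270.7]
tcp_rot: [3.141, 0.0, 1.539]
contact_force: [0.1, -0.9, 1.4]
grip_width: 0.5
```

>>> play_rows(
  commands=[
    {"offset":[0,0,0.002],"twist":0},
    {"offset":[0,0,0.002],"twist":0},
    {"offset":[0,0,0.001],"twist":0},
    {"offset":[0,0,0.001],"twist":0},
    {"offset":[0,0,0],"twist":0},
  ],
)

```text
time: 19.05
tool_pos: [596.1, 103.4, 264.4]
tcp_rot: [3.141, 0.0, 1.54]
contact_force: [0.5, -2.2, 3.6]
grip_width: 0.5
```

>>> play_rows(
  commands=[
    {"offset":[0,0,0.001],"twist":0},
    {"offset":[0,0,0.001],"twist":0},
    {"offset":[0,0,0],"twist":0},
  ],
)

```text
time: 19.35
tool_pos: [596.0, 103.4, 262.6]
tcp_rot: [3.141, 0.0, 1.54]
contact_force: [0.2, -2.8, 4.3]
grip_width: 0.4
```

>>> play_rows(
  commands=[
    {"offset":[0,0,0.0005],"twist":0},
    {"offset":[0,0,0.0005],"twist":0},
    {"offset":[0,0,0],"twist":0},
  ],
)

```text
time: 19.65
tool_pos: [596.0, 103.4, 262.4]
tcp_rot: [3.14, 0.0, 1.54]
contact_force: [-1.0, -2.2, 9.8]
grip_width: 0.1
```

>>> play_rows(
  commands=[
    {"offset":[0,0,0.0004],"twist":0},
    {"offset":[0,0,0.0],"twist":0},
    {"offset":[0,0,0],"twist":0},
    {"offset":[0,0,0],"twist":0},
    {"offset":[0,0,0],"twist":0},
  ],
)

```text
time: 20.15
tool_pos: [595.9, 103.4, 262.3]
tcp_rot: [3.14, 0.0, 1.54]
contact_force: [-2.6, -2.8, 12.7]
grip_width: 0.4
```

>>> play_rows(
  commands=[
    {"offset":[0,0,0.0],"twist":0},
    {"offset":[0,0,0.0],"twist":0},
    {"offset":[0,0,0],"twist":0},
    {"offset":[0,0,0],"twist":0},
    {"offset":[0,0,0],"twist":0},
  ],
)

```text
time: 20.65
tool_pos: [595.9, 103.4, 262.4]
tcp_rot: [3.14, 0.0, 1.54]
contact_force: [-2.5, -3.3, 13.5]
grip_width: 0.4
```

>>> play_rows(
  commands=[
    {"offset":[0,0,0.0],"twist":0},
    {"offset":[0,0,0.0],"twist":0},
    {"offset":[0,0,0],"twist":0},
    {"offset":[0,0,0],"twist":0},
    {"offset":[0,0,0],"twist":0},
  ],
)

```text
time: 21.15
tool_pos: [595.9, 103.4, 262.3]
tcp_rot: [3.14, 0.0, 1.54]
contact_force: [-1.8, -2.8, 12.9]
grip_width: 0.6
```

>>> play_rows(
  commands=[
    {"offset":[0,0,0.0],"twist":0},
    {"offset":[0,0,0.0],"twist":0},
    {"offset":[0,0,0],"twist":0},
    {"offset":[0,0,0],"twist":0},
    {"offset":[0,0,0],"twist":0},
  ],
)

```text
time: 21.65
tool_pos: [595.9, 103.3, 262.4]
tcp_rot: [3.14, 0.0, 1.54]
contact_force: [-2.6, -3.0, 12.3]
grip_width: 0.1
```

```bash
cat > bub.py <<'E'
from h import *
import sys
im,C,o=snap("wrist",sys.argv[1]); print(o["time"],o["tool_pos"],o["tcp_rot"],o["contact_force"])
cv2.imwrite(f"pics/{sys.argv[1]}a.png",cv2.resize(im[0:150,210:300],None,fx=4,fy=4,interpolation=cv2.INTER_CUBIC))
g=im.astype(float)
# saturation-based bubble: columns near centre
B=im[:,:,0].astype(int)
m=((B>130)).astype(np.uint8); m[:25]=0;m[118:]=0;m[:,:241]=0;m[:,270:]=0
n,l,s,ce=cv2.connectedComponentsWithStats(m); i=1+s[1:,4].argmax(); print("bubble",s[i],ce[i])
col=im[:125,242:247].mean((1,2)); col2=im[:125,263:268].mean((1,2))
for c in (col,col2): 
    idx=[v for v in range(20,122) if c[v]<c[v-1] and c[v]<=c[v+1] and c[v]<np.median(c[20:122])-12]; print(idx,c[idx])
E
python3 bub.py w8
```

```text
21.65 [595.937 103.345 262.373] [3.14 0.   1.54] [-2.647 -2.974 12.311]
bubble [242  60  25  23 469] [254.252  71.267]
[56, 86] [73.933 84.4  ]
[56, 86] [65.467 76.4  ]
```

View pics/w8a.png

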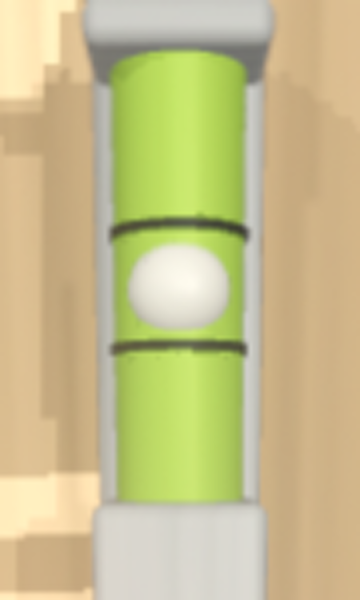

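Run:
```python
from h import *
def f(pos,vs,off):
    C=cam("wrist",dict(tool_pos=np.array(pos),tcp_rot=np.array([3.14,0,1.54])))
    for z in (80,81,82):
        P=plane(C,[(254.5,v) for v in vs],[81,81,z,z])[:,1]
        print(z,P,"ring gap",P[0]-P[1],"len",P[2]-P[3],"b",(P[2]+P[3])/2-(P[0]+P[1])/2)
z=lambda v,s:(v+.5)/s-.5
f([595.937,103.345,262.373],[z(220,4),z(345,4),z(243,4),z(331,4)],0)
f([596.05,104.18,260.37],[z(177,3),z(266,3),z(155,3),z(221,3)],0)
im=cv2.imread("pics/w8.png"); 
print(im[50:92,254].tolist())
```

```text
80 [202.39  187.037 199.77  188.881] ring gap 15.35247785931432 len 10.889445248954729 b -0.3880748242183927
81 [202.39  187.037 199.609 188.787] ring gap 15.35247785931432 len 10.821898221718612 b -0.5152925692879649
82 [202.39  187.037 199.448 188.694] ring gap 15.35247785931432 len 10.754351194482496 b -0.642510314357537
80 [200.939 186.488 204.619 193.984] ring gap 14.451083091670455 len 10.634842813344989 b 5.587990485241704
81 [200.939 186.488 204.431 193.863] ring gap 14.451083091670455 len 10.56804514790474 b 5.433159644487972
82 [200.939 186.488 204.243 193.742] ring gap 14.451083091670455 len 10.501247482464464 b 5.27832880373424
[[108, 232, 200], [108, 232, 200], [108, 231, 199], [103, 222, 191], [79, 143, 124], [72, 89, 86], [74, 120, 106], [88, 188, 161], [106, 228, 196], [111, 231, 200], [140, 230, 207], [192, 232, 225], [221, 236, 239], [226, 240, 243], [229, 242, 245], [230, 244, 247], [232, 245, 248], [234, 247, 250], [235, 248, 251], [236, 248, 252], [236, 249, 252], [235, 248, 251], [232, 245, 248], [228, 242, 245], [225, 238, 241], [221, 234, 237], [217, 231, 234], [213, 228, 231], [209, 223, 226], [204, 218, 221], [198, 212, 216], [187, 206, 207], [147, 214, 199], [113, 226, 197], [97, 200, 173], [79, 118, 110], [78, 111, 106], [89, 174, 152], [100, 213, 183], [108, 228, 198], [109, 230, 199], [109, 229, 199]]
```

The bubble now sits between the rings. Ray-cast, it is about 0.4 mm off towards the knob, consistent with the 5.7 mm/rad given. I have time for a small trim of about 4° anticlockwise.

>>> play_rows(
  commands=[
    {"offset":[0,0,-0.01],"twist":0},
    {"offset":[0,0,-0.02],"twist":0},
    {"offset":[0,0,-0.03],"twist":0},
    {"offset":[0,0,0],"twist":0},
    {"offset":[0,0,0],"twist":0},
  ],
  jaw=110,
)

```text
time: 22.2
tool_pos: [595.7, 103.7, 320.9]
tcp_rot: [3.141, -0.0, 1.54]
contact_force: [0.0, -0.2, 0.0]
grip_width: 35.6
```

>>> play_rows(
  commands=[
    {"offset":[-0.036,0,0],"twist":0},
    {"offset":[-0.036,0,0],"twist":0},
    {"offset":[0,0,0],"twist":0},
    {"offset":[0,0,0],"twist":0},
    {"offset":[0,0,0],"twist":0},
  ],
)

```text
time: 22.7
tool_pos: [593.5, 32.3, 320.0]
tcp_rot: [-3.14, -0.0, 1.541]
contact_force: [0.0, -0.0, -0.1]
grip_width: 52.2
```

>>> play_rows(
  commands=[
    {"offset":[-0.0007,0,0.03],"twist":0},
    {"offset":[0,0,0.025],"twist":0},
    {"offset":[0,0,0.01],"twist":0},
    {"offset":[0,0,0.004],"twist":0},
    {"offset":[0,0,0],"twist":0},
  ],
)

```text
time: 23.2
tool_pos: [593.8, 31.3, 251.9]
tcp_rot: [3.142, 0.0, 1.541]
contact_force: [-0.0, -0.7, 0.3]
grip_width: 52.1
```

>>> play_rows(
  commands=[
    {"offset":[0,0,0],"twist":0},
    {"offset":[0,0,0],"twist":0},
    {"offset":[0,0,0],"twist":0},
    {"offset":[0,0,0],"twist":0},
    {"offset":[0,0,0],"twist":0},
  ],
  jaw=255,
)

```text
time: 23.7
tool_pos: [593.9, 30.7, 252.3]
tcp_rot: [3.14, 0.0, 1.54]
contact_force: [0.4, 0.0, -0.1]
grip_width: 28.9
```

>>> play_rows(
  commands=[
    {"offset":[0,0,0],"twist":0},
    {"offset":[0,0,0],"twist":-2},
    {"offset":[0,0,0],"twist":-2},
    {"offset":[0,0,0],"twist":0},
    {"offset":[0,0,0],"twist":0},
  ],
)

```text
time: 24.2
tool_pos: [593.9, 30.7, 252.0]
tcp_rot: [3.141, 0.0, 1.609]
contact_force: [2.0, -0.6, 0.6]
grip_width: 29.1
```

>>> play_rows(
  commands=[
    {"offset":[0,0,0],"twist":0},
    {"offset":[0,0,0],"twist":0},
    {"offset":[0,0,0],"twist":0},
    {"offset":[0,0,0],"twist":0},
    {"offset":[0,0,0],"twist":0},
  ],
  jaw=110,
)

```text
time: 24.7
tool_pos: [593.6, 30.8, 251.7]
tcp_rot: [-3.141, 0.0, 1.61]
contact_force: [-0.2, -0.0, 0.2]
grip_width: 52.4
```

>>> play_rows(
  commands=[
    {"offset":[0,0,-0.03],"twist":0},
    {"offset":[0,0,-0.03],"twist":0},
    {"offset":[0,0,-0.01],"twist":4},
    {"offset":[0,0,0],"twist":0},
    {"offset":[0,0,0],"twist":0},
  ],
)

```text
time: 25.2
tool_pos: [593.4, 30.8, 321.3]
tcp_rot: [-3.141, 0.0, 1.542]
contact_force: [-0.5, -0.2, -0.0]
grip_width: 52.4
```

>>> play_rows(
  commands=[
    {"offset":[0.036,0,0],"twist":0},
    {"offset":[0.0365,0,0],"twist":0},
    {"offset":[0,0,0],"twist":0},
    {"offset":[0,0,0],"twist":0},
    {"offset":[0,0,0],"twist":0},
  ],
  jaw=255,
)

```text
time: 25.7
tool_pos: [595.8, 102.6, 320.9]
tcp_rot: [-3.14, 0.001, 1.54]
contact_force: [-0.5, 0.6, 0.4]
grip_width: 16.8
```

>>> play_rows(
  commands=[
    {"offset":[0,0,0.025],"twist":0},
    {"offset":[0,0,0.018],"twist":0},
    {"offset":[0,0,0.006],"twist":0},
    {"offset":[0,0,0.002],"twist":0},
    {"offset":[0,0,0],"twist":0},
  ],
)

```text
time: 26.2
tool_pos: [596.1, 102.7, 271.3]
tcp_rot: [3.141, 0.0, 1.54]
contact_force: [0.2, 0.3, 0.9]
grip_width: 0.4
```

>>> play_rows(
  commands=[
    {"offset":[0,0,0.002],"twist":0},
    {"offset":[0,0,0.002],"twist":0},
    {"offset":[0,0,0.001],"twist":0},
    {"offset":[0,0,0.001],"twist":0},
    {"offset":[0,0,0],"twist":0},
  ],
)

```text
time: 26.7
tool_pos: [596.0, 103.2, 265.0]
tcp_rot: [3.141, 0.0, 1.54]
contact_force: [1.3, -2.0, 2.0]
grip_width: 0.1
```

>>> play_rows(
  commands=[
    {"offset":[0,0,0.001],"twist":0},
    {"offset":[0,0,0.001],"twist":0},
    {"offset":[0,0,0.0005],"twist":0},
    {"offset":[0,0,0],"twist":0},
  ],
)

```text
time: 27.1
tool_pos: [596.0, 103.2, 262.4]
tcp_rot: [3.141, 0.0, 1.54]
contact_force: [0.7, -2.0, 3.1]
grip_width: 0.4
```

>>> play_rows(
  commands=[
    {"offset":[0,0,0.0005],"twist":0},
    {"offset":[0,0,0.0005],"twist":0},
    {"offset":[0,0,0],"twist":0},
    {"offset":[0,0,0],"twist":0},
  ],
)

```text
time: 27.5
tool_pos: [595.9, 103.2, 262.3]
tcp_rot: [3.141, 0.0, 1.54]
contact_force: [-1.4, -3.0, 9.2]
grip_width: 0.6
```

>>> play_rows(
  commands=[
    {"offset":[0,0,0.0005],"twist":0},
    {"offset":[0,0,0.0],"twist":0},
    {"offset":[0,0,0],"twist":0},
    {"offset":[0,0,0],"twist":0},
    {"offset":[0,0,0],"twist":0},
  ],
)

```text
time: 28.0
tool_pos: [595.9, 103.2, 262.2]
tcp_rot: [3.14, 0.0, 1.54]
contact_force: [-2.5, -3.6, 12.5]
grip_width: 0.4
```

>>> play_rows(
  commands=[
    {"offset":[0,0,0.0],"twist":0},
    {"offset":[0,0,0.0],"twist":0},
    {"offset":[0,0,0],"twist":0},
    {"offset":[0,0,0],"twist":0},
    {"offset":[0,0,0],"twist":0},
  ],
)

```text
time: 28.5
tool_pos: [595.9, 103.2, 262.2]
tcp_rot: [3.14, 0.0, 1.54]
contact_force: [-2.3, -3.0, 12.5]
grip_width: 0.4
```

>>> play_rows(
  commands=[
    {"offset":[0,0,0.0],"twist":0},
    {"offset":[0,0,0.0],"twist":0},
    {"offset":[0,0,0],"twist":0},
    {"offset":[0,0,0],"twist":0},
    {"offset":[0,0,0],"twist":0},
  ],
)

```text
time: 29.0
tool_pos: [595.9, 103.2, 262.2]
tcp_rot: [3.14, 0.0, 1.54]
contact_force: [-3.3, -3.1, 12.5]
grip_width: 0.2
```

>>> play_rows(
  commands=[
    {"offset":[0,0,0.0],"twist":0},
    {"offset":[0,0,0.0],"twist":0},
    {"offset":[0,0,0],"twist":0},
    {"offset":[0,0,0],"twist":0},
    {"offset":[0,0,0],"twist":0},
  ],
)

```text
time: 29.5
tool_pos: [595.9, 103.2, 262.2]
tcp_rot: [3.14, 0.0, 1.54]
contact_force: [-2.3, -3.1, 12.3]
grip_width: 0.2
```

```bash
python3 bub.py w9; python3 -c "
import cv2
print(cv2.imread('pics/w9.png')[50:92,254].tolist())"
```

```text
29.5 [595.868 103.175 262.203] [3.14 0.   1.54] [-2.276 -3.134 12.326]
bubble [242  59  26  23 468] [254.513  70.013]
[55, 85] [73.4   84.667]
[55, 85] [63.267 77.2  ]
[[106, 230, 198], [106, 230, 199], [104, 224, 193], [84, 169, 146], [71, 95, 90], [71, 99, 92], [81, 169, 144], [104, 225, 195], [115, 229, 200], [169, 230, 214], [216, 233, 234], [224, 237, 240], [227, 240, 243], [228, 242, 245], [230, 243, 247], [232, 245, 248], [234, 246, 249], [234, 247, 250], [235, 248, 251], [235, 248, 251], [233, 246, 249], [230, 243, 246], [226, 239, 242], [222, 236, 239], [219, 232, 235], [215, 229, 232], [211, 225, 228], [206, 220, 223], [201, 215, 218], [194, 208, 211], [182, 202, 203], [134, 217, 197], [110, 227, 198], [105, 222, 192], [78, 129, 116], [74, 93, 93], [78, 129, 116], [95, 205, 176], [99, 214, 185], [107, 227, 196], [108, 228, 198], [108, 228, 198]]
```

View pics/w9a.png

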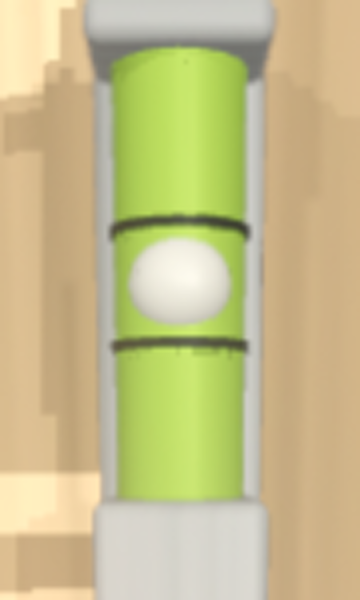

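View pics/w9.png

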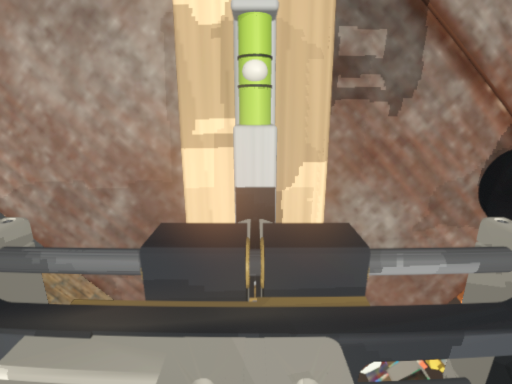

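The rings are at rows 54.5 and 85.0 and the bubble's centre is at about 70.0. That puts it within about 0.2 mm of the middle, with the downward push steady at 12 N. I'll hand in.

Run:
```python
from h import *
im,_,o=snap("top","t9"); print(o["time"],o["contact_force"])
a=cv2.imread("pics/top0.png"); print(np.abs(a[165:225,155:208].astype(int)-im[165:225,155:208]).mean())
from plant import ticket
print(ticket.close_job())
```

```text
29.55 [-2.39  -3.095 11.563]
24.27285115303983
the job is handed in; nothing more can be done
None
```

View pics/t9.png

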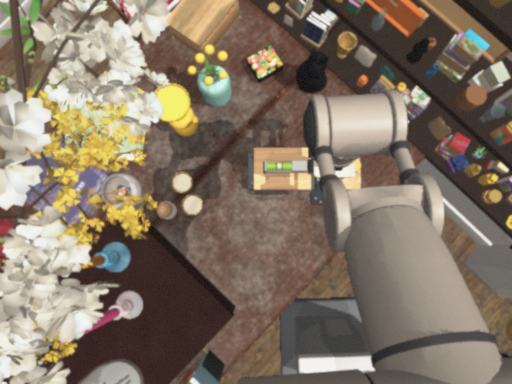

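The job is handed in at 29.6 s, with the arm still pressing the level down and the bubble centred between the rings.

- **What I did:** I laid the level along the shelf, then pressed it with about 11 N until the foot bore on its pad; the bubble read about 5.5 to 6 mm off. I turned the knob 60° clockwise and pressed again, which left it about 0.4 mm off. I then trimmed the knob 4° back and pressed once more.
- **Last checks:** The wrist picture puts the bubble about 0.1 to 0.2 mm from midway between the rings, with an uncertainty of about 0.2 to 0.3 mm. The vertical push was steady at 11.5 to 12.5 N, and the jump in force as the foot met its pad was clear each time. There is about 4 N of sideways friction as well.
- **Check that disagreed:** A crude before-and-after pixel comparison around the tins and the egg gave a large difference (mean 24). I only looked into it after handing in. The last top view shows both tins and the egg at the same pixels as at the start, about (182,182), (192,205) and (167,210). The area is now shaded, probably by the arm, and I think that explains the difference; the arm never went near them.

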